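# Set out the pepper mills, grinder end down

## Robot

A 6-joint arm with a two-finger parallel gripper is mounted at the origin on the work surface. World frame = base frame: x ahead of the robot, y to its left, z up, the work surface at z = 0. Lengths are in mm, angles in rad, forces in N, time in s.
With the tool pointing down it reaches from about 325 to 875 mm from the base axis. Payload 4.4 kg.
Tool frame: the origin (TCP) lies on the centre line of the jaws, within the pads' length; the fingertips stand ahead of it and the grasp point (between the pads) lies 6 mm ahead of it (ctrl.tcp_to_tips is the z of the fingertips in the tool frame, in mm); z points along the fingers, y is the line along which they close (so a half turn about z gives the same grasp; the last joint's range is limited). The gripper opens to 85 mm and grips with 20 to 120 N. Pads are 22 mm wide; open, the fingers measure 114 mm over their backs; the gripper's body (76 mm by 85 mm) begins 54 mm behind the grasp point. The pads swing forward as they close: fully open they stand 13 mm farther back than shut.
Start: joints at [-1.264, 0.207, 1.542, -0, 1.393, -0.15], TCP at [254.125, -515.799, 256.282] pointing down, gripper open.
Joint ranges: [-2.73, 2.73], [-0.86, 2.22], [0.23, 2.46], [-1.11, 4.25], [0.08, 2.63], [-2.82, 2.82]. Speed limits (rad/s): [2.79, 2.79, 3.14, 3.14, 3.14, 3.14].

## Interface

Orientations are given as a 3x3 rotation matrix whose columns are the frame's x, y, z axes.
In Python, from plant import ctrl, sensors, optics gives the robot as it stands. Calls block until the motion is done:
- ctrl.move_ptp(position, orientation): joint-space move of the TCP to a pose.
- ctrl.move_l(position, rot=None, vel=150, threshold=None): straight line of the TCP; rot=None keeps the orientation; vel is the mean speed in mm/s. With threshold (N) it stops when the force on the tool has changed by that much, and returns True; else False.
- ctrl.set_joints(angles): joint-space move.
- ctrl.gripper_to(opening, force=None): finger opening in mm; force is the grip in N (None keeps the last); returns when the fingers have stopped.
- ctrl.hold(seconds).
- ctrl.solve_ik(position, orientation): joint angles nearest the present ones, or None.
- sensors.read_state(): the state.
- optics.grab_frame(name): name is "side" or "top" or "wrist"; returns (picture, depth): 384x512x3 uint8, red, green, blue; 384x512 float32, mm along the optical axis (not along the pixel's ray), 0 where there is no reading.
- optics.camera_params(name): a dict with "mtx" (3x3 intrinsics, pixels), "k1" (the pictures are not rectified: a ray, as slopes to the right and down, at radius r is drawn at 1 + k1 r^2 times it, then the intrinsics apply), "R" (3x3) and "t" (3): a world point X has camera coordinates R X + t; the wrist camera has in their place "T_tool_cam" (4x4, takes a point from camera to tool coordinates, whose origin is the TCP and whose axes are the flange's). Camera axes: x right, y down, z forward; pixel columns grow to the right and rows downward; lengths in mm; the calibration is good to about 2 mm. A picture is of the moment at which its call begins: read the wrist's pose just before it. camera_params takes no time and is no camera call.
A pose or a line that the arm cannot do raises ctrl.MotionError and nothing moves.
- ctrl.finish_job(): hands the job in; it is judged then, once.
The state is a dict: "t": time; "q": joint angles; "qvel": joint speeds; "tau": joint torques, N m; "eef_pos": TCP position; "eef_rot": TCP orientation; "force": force on the tool from outside, world axes, zero at the start; "wrist_torque": the same for the moment, N m; "grip_width": finger opening in mm; "grasp_force": force on a finger pad.
Only numpy, scipy, OpenCV 4.12 (cv2) and the standard library are available. Lean on these libraries where they do the work, as an engineer would, in place of code of your own. Each camera call takes 0.05 s, during which the arm holds its last target. There are 200 camera calls.

## Task

Tip the case's lid up by its knob, lift it off and lay it flat on the table. Move every pepper mill from the case into the sloping rack, one to a channel, with its heavy grinder end down against the lip; both ends look alike, so lift each at mid-length to feel which is the heavy one. Put the lid back on the emptied case, fully home on its rim. Leave the bottle, the glass and the candle where they are.

Things in the scene. Friction and masses are not known exactly. Their poses are not given: they have to be found in the camera images.
- case: fixed dark wooden carrying case, an open box 316 mm (its x) by 326 mm (its y) outside, 54 mm high, walls and floor 8 mm thick; origin at the centre of its underside, z up. Starts closed by the lid; the mills lie inside on its floor, their length roughly along the case's y
- lid: loose lid of the case, 350 g: plate 316 x 326 x 8 mm resting on the rim, with a 290 x 300 x 6 mm board below it that drops inside the walls with 5 mm of play all round. Origin at the centre of the plate's underside (6 mm above the table when it lies flat on its board); axes as the case's when closed; only its weight holds it
- lid_knob (a point): grip point of the lid's only knob, a square steel block 28 x 28 mm and 34 mm high on top of the plate, 25 mm in from the middle of its +y edge; the point is on the knob's axis, 24 mm above the plate's top, 10 mm below the knob's top; in the lid's frame at (0, 138, 32) mm
- rack: fixed wooden rack, 296 mm wide, about 210 mm tall, its bed on a plinth 130 mm high, sloping 30 degrees, low end towards the robot; origin on the table below the foot of the slope, z up, x level towards the high end. Four open channels run up the slope between ribs 12 mm high; the ribs are cut away in the middle (bed x 32 to 103 mm), leaving room for fingers at mid-length
- rack_bed: the rack's sloping bed: origin on its surface at the middle of the low end, where a lip 24 mm high stops the mills; x up the slope (bed 135 mm long), y along the lip, z out of the bed. Channel centres at y = -105, -35, 35, 105 mm, each 52 mm wide. A mill lying in a channel against the lip has its centre at x = 65, z = 18 mm
- mill_1: square pepper mill of light wood with the same steel cap on both ends, 130 mm long, 36 x 36 mm, about 450 g; origin at its mid-length centre, x along its length. The grinder hidden in one end puts the balance point 40 mm off mid-length; neither looks nor the direction of x tell which end; it differs from mill to mill. May be absent
- mill_2: another such mill, heavy at either end; may be absent
- mill_3: another such mill, heavy at either end; may be absent
- mill_4: another such mill, heavy at either end; may be absent
- mill_5: another such mill, heavy at either end; may be absent
- mill_6: another such mill, heavy at either end; may be absent
- mill_7: another such mill, heavy at either end; may be absent
- mill_8: another such mill, heavy at either end; may be absent
- bottle: green water bottle, 72 mm across and 230 mm tall, bystander; origin at the centre of its underside
- glass: wine glass, 72 mm across and 185 mm tall, bystander; origin at the centre of its underside
- candle: candle on a round foot, 84 mm across and 178 mm tall, bystander; origin at the centre of its underside

How it is judged (in metres and radians):
On the way, in this order (a step that is already met when the one before it is completed fails the run):
1. the lid is tipped up at its knob end by at least 9 degrees while its other end is still at the case (angle between lid's own z axis and vertical above 0.15 rad and distance between lid and case below 0.16 m and z of lid_knob in the frame of case above 0.115 m), for 0.1 s.
2. the lid lies flat on the table (height (world z) of lid below 0.012 m and angle between lid's own z axis and vertical below 0.06 rad), for 0.2 s.
At the end, for the whole second after the job is handed in: every mill lies at rest in a channel of the rack with its heavy end against the lip: centre 55 to 85 mm up the bed and 10 to 25 mm off it, length within 11 degrees of the slope, the grinder inside it lower; the lid is home on the case, its plate flush on the rim within 3 mm (x of mill_1 in the frame of rack_bed between 0.055 and 0.085 m and y of mill_1 in the frame of rack_bed between -0.13 and 0.13 m and z of mill_1 in the frame of rack_bed between 0.01 and 0.025 m and angle between the x axis of each of mill_1, mill_2, mill_3, mill_4, mill_5, mill_6, mill_7, mill_8 and the x axis of rack_bed, either way round below 0.2 rad and x of each of mill_1_c1, mill_2_c1, mill_3_c1, mill_4_c1, mill_5_c1, mill_6_c1, mill_7_c1, mill_8_c1 in the frame of rack_bed below 0.045 m and linear speed of each of mill_1, mill_2, mill_3, mill_4, mill_5, mill_6, mill_7, mill_8, lid below 0.02 m/s and x of mill_2 in the frame of rack_bed between 0.055 and 0.085 m and y of mill_2 in the frame of rack_bed between -0.13 and 0.13 m and z of mill_2 in the frame of rack_bed between 0.01 and 0.025 m and x of mill_3 in the frame of rack_bed between 0.055 and 0.085 m and y of mill_3 in the frame of rack_bed between -0.13 and 0.13 m and z of mill_3 in the frame of rack_bed between 0.01 and 0.025 m and x of mill_4 in the frame of rack_bed between 0.055 and 0.085 m and y of mill_4 in the frame of rack_bed between -0.13 and 0.13 m and z of mill_4 in the frame of rack_bed between 0.01 and 0.025 m and x of mill_5 in the frame of rack_bed between 0.055 and 0.085 m and y of mill_5 in the frame of rack_bed between -0.13 and 0.13 m and z of mill_5 in the frame of rack_bed between 0.01 and 0.025 m and x of mill_6 in the frame of rack_bed between 0.055 and 0.085 m and y of mill_6 in the frame of rack_bed between -0.13 and 0.13 m and z of mill_6 in the frame of rack_bed between 0.01 and 0.025 m and x of mill_7 in the frame of rack_bed between 0.055 and 0.085 m and y of mill_7 in the frame of rack_bed between -0.13 and 0.13 m and z of mill_7 in the frame of rack_bed between 0.01 and 0.025 m and x of mill_8 in the frame of rack_bed between 0.055 and 0.085 m and y of mill_8 in the frame of rack_bed between -0.13 and 0.13 m and z of mill_8 in the frame of rack_bed between 0.01 and 0.025 m and horizontal distance between lid and case below 0.012 m and z of lid in the frame of case between 0.05 and 0.0575 m and angle between lid's own z axis and vertical below 0.03 rad); the robot touches nothing.
It fails at once if the bottle is pushed more than 30 mm or tipped (distance of bottle from where it was at the start of the episode above 0.03 m or angle between bottle's own z axis and vertical above 0.3 rad).
It fails at once if the glass is pushed more than 30 mm or tipped (distance of glass from where it was at the start of the episode above 0.03 m or angle between glass's own z axis and vertical above 0.3 rad).
It fails at once if the candle is pushed more than 30 mm or tipped (distance of candle from where it was at the start of the episode above 0.03 m or angle between candle's own z axis and vertical above 0.3 rad).
Of mill_1, mill_2 only 1 to 1 are there at a start; the rules pass over those that are not, and their reading is None.
Of mill_3, mill_4 only 1 to 1 are there at a start; the rules pass over those that are not, and their reading is None.
Of mill_5, mill_6 only 1 to 1 are there at a start; the rules pass over those that are not, and their reading is None.
Of mill_7, mill_8 only 1 to 1 are there at a start; the rules pass over those that are not, and their reading is None.
Of mill_1, mill_2, mill_3, mill_4, mill_5, mill_6, mill_7, mill_8 only 7 to 7 are there at a start; the rules pass over those that are not, and their reading is None.
At some moment in a run one of mill_1, mill_2, mill_3, mill_4, mill_5, mill_6, mill_7, mill_8 may be knocked a few centimetres aside while the robot is not near it.
Once in a run the grip may slacken for a moment while it holds something.
It also fails if it takes over 210 s, if anything falls off the work surface, if the arm or the gripper's body presses on something with over 40 N, if the wrist force passes 120 N, or if a joint passes its speed limit or range.

## Working session

There is one attempt and no reset: what is moved stays moved. The work goes in short steps, each a Python script; the robot and the scene stay as the last script left them, time stands still between calls to the robot, and variables do not carry over. Pictures are saved under pics/ and viewed, at most 14 in all, crops included, and the job is handed in when it is done.

```bash
ls; mkdir -p pics
python3 - <<'E'
from plant import ctrl, sensors, optics
import cv2, numpy as np
for n in ("top","side"):
    im,d=optics.grab_frame(n); cv2.imwrite(f"pics/{n}0.png",cv2.resize(im[:,:,::-1],(768,576)))
    np.savez(f"pics/{n}0.npz",im=im,d=d)
    p=optics.camera_params(n); print(n,p)
print(optics.camera_params("wrist"),ctrl.tcp_to_tips)
s=sensors.read_state();print(s)
E
```

```text
pics
top {'mtx': array([[476.68793228,   0.        , 252.05456338],
       [  0.        , 476.68793228, 191.76490208],
       [  0.        ,   0.        ,   1.        ]]), 'k1': -0.18620488774182303, 'R': array([[ 0.0117009 , -0.99946789, -0.030447  ],
       [-0.98759709, -0.00678338, -0.15686289],
       [ 0.15657289,  0.0319048 , -0.98715096]]), 't': array([ 106.97332873,  645.29599929, 1235.9401408 ])}
side {'mtx': array([[362.20189397,   0.        , 248.06891068],
       [  0.        , 362.20189397, 194.85709141],
       [  0.        ,   0.        ,   1.        ]]), 'k1': -0.08293725276989126, 'R': array([[ 0.94057875, -0.33953014, -0.00555924],
       [-0.26579516, -0.72592928, -0.63433399],
       [ 0.21133989,  0.59811869, -0.77303912]]), 't': array([-562.9430201 ,  286.02064292,  854.14908802])}
{'mtx': array([[333.92851454,   0.        , 248.6627634 ],
       [  0.        , 333.92851454, 193.7005763 ],
       [  0.        ,   0.        ,   1.        ]]), 'k1': -0.08233682858673458, 'T_tool_cam': array([[ 7.49554080e-04, -9.66175741e-01, -2.57883452e-01,
         6.56335368e
[... 360 characters left out ...]
       1.39352968e+00, -1.50521253e-01]), 'qvel': array([ 0.00082838, -0.00180296, -0.00447154,  0.00056599, -0.00088868,
        0.00028727]), 'tau': array([-4.63908545e-04, -3.84093046e+01, -2.92547464e+01, -1.62824431e-04,
        4.89688638e-03,  3.54354813e-05]), 'eef_pos': array([ 253.91554651, -515.18524598,  255.22734624]), 'eef_rot': array([[ 8.97032862e-01,  4.41963401e-01, -6.29293222e-04],
       [ 4.41963729e-01, -8.97030662e-01,  2.01314719e-03],
       [ 3.25242066e-04, -2.08398397e-03, -9.99997776e-01]]), 'force': array([ 0.32387655, -0.23697763, -0.39473438]), 'wrist_torque': array([-0.00581281,  0.02957872,  0.03145851]), 'grasp_force': 0.0, 'grip_width': 85.52751070995241}
```

View pics/top0.png

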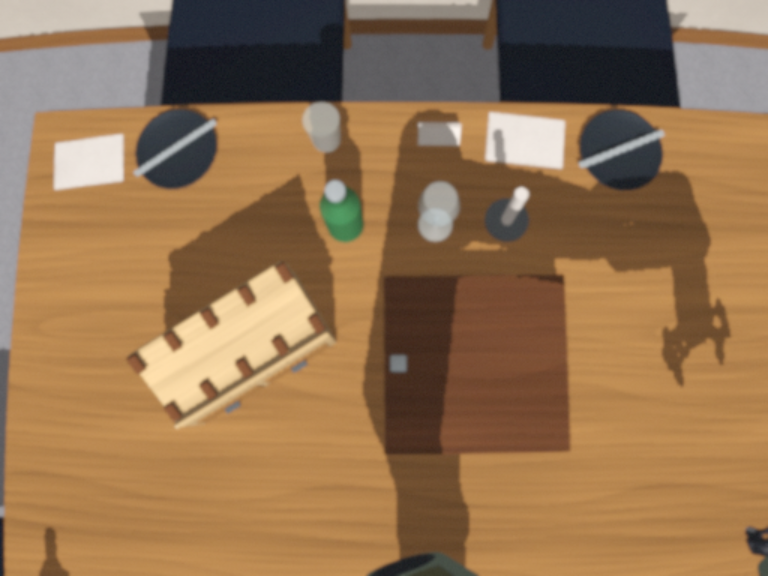

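View pics/side0.png

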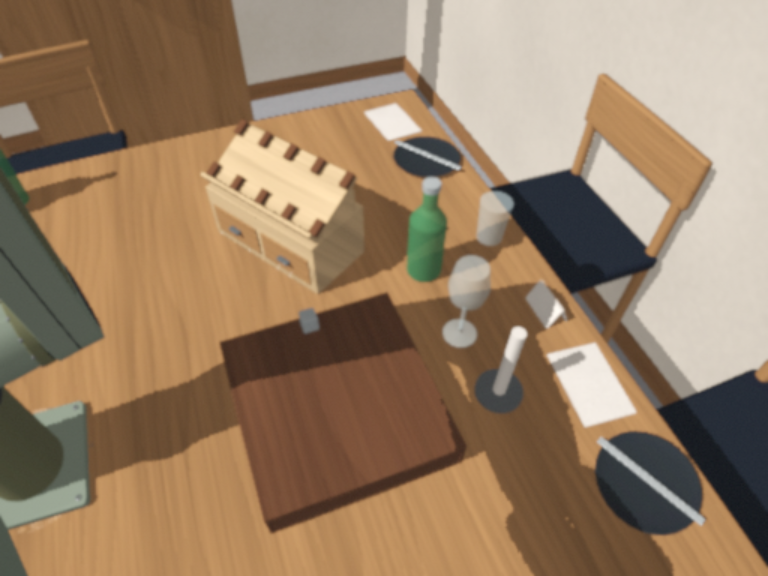

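```bash
cat > h.py <<'E'
import numpy as np, cv2
from plant import ctrl, sensors, optics
def cloud(name, d, pose=None, step=1):
    """world points (H,W,3) of a depth picture"""
    p=optics.camera_params(name); h,w=d.shape
    v,u=np.mgrid[0:h,0:w].astype(np.float64)
    k=np.array([p["k1"],0,0,0,0.])
    n=cv2.undistortPoints(np.stack([u,v],-1).reshape(-1,1,2),p["mtx"],k).reshape(h,w,2)
    c=np.concatenate([n*d[...,None],d[...,None]],-1)
    if pose is None: return (c-p["t"])@p["R"]
    T=p["T_tool_cam"]; t=c@T[:3,:3].T+T[:3,3]
    return t@pose[1].T+pose[0]
def grab(name, save=None):
    s=sensors.read_state(); pose=(s["eef_pos"],s["eef_rot"]) if name=="wrist" else None
    im,d=optics.grab_frame(name)
    if save: cv2.imwrite(f"pics/{save}.png",cv2.resize(im[:,:,::-1],(768,576)))
    X=cloud(name,d.astype(float),pose); X[d==0]=np.nan
    return im,X
E
python3 - <<'E'
from h import *
for n in ("top","side"):
    z=np.load(f"pics/{n}0.npz"); im,d=z["im"],z["d"]; X=cloud(n,d.astype(float)); X[d==0]=np.nan
    hsv=cv2.cvtColor(im,cv2.COLOR_RGB2HSV)
    x,y,h=X[...,0],X[...,1],X[...,2]
    print(n,"table z",np.nanmedian(h[(x>350)&(x<800)&(y<-250)&(y>-400)&(abs(h)<20)]), "valid",np.mean(d>0))
    m=(h>50)&(h<75)&(x>250)&(x<800)&(y>-400)&(y<200)&(im[...,0]<150)&(im[...,2]<90)
    m=cv2.morphologyEx(m.astype(np.uint8),cv2.MORPH_OPEN,np.ones((5,5)))
    k,l,st,_=cv2.connectedComponentsWithStats(m); i=1+st[1:,4].argmax()
    P=X[l==i]; print("lid z",np.median(P[:,2]),"rect",cv2.minAreaRect(P[:,:2].astype(np.float32)))
    print(cv2.boxPoints(cv2.minAreaRect(P[:,:2].astype(np.float32))))
    c=np.median(P[:,:2],0)
    kn=(h>80)&(h<110)&(np.hypot(x-c[0],y-c[1])<200)
    K=X[kn]; print("knob",np.median(K,0),len(K),cv2.minAreaRect(K[:,:2].astype(np.float32)))
    r=(h>110)&(h<260)&(y>c[1]+170)&(x<800)&(im[...,0]>im[...,2]+35)
    r=cv2.morphologyEx(r.astype(np.uint8),cv2.MORPH_OPEN,np.ones((3,3)))
    k,l,st,_=cv2.connectedComponentsWithStats(r); i=1+st[1:,4].argmax()
    P=X[l==i]; print("rack n",len(P),cv2.minAreaRect(P[:,:2].astype(np.float32)),P[:,2].min(),P[:,2].max())
    bed=(l==i)&(im[...,0]>170)
    B=X[bed]; 
    for _ in range(4):
        c0=B.mean(0); nn=np.linalg.svd(B-c0,full_matrices=False)[2][2]; nn*=np.sign(nn[2]); B=B[abs((B-c0)@nn)<4]
    print("bed normal",nn,np.degrees(np.arccos(nn[2])),"yaw up",np.degrees(np.arctan2(-nn[1],-nn[0])),c0,len(B))
    # ribs: dark blobs
    rib=(r>0)&(im[...,0]<135); k,l2,st,ce=cv2.connectedComponentsWithStats(rib.astype(np.uint8))
    for j in range(1,k):
        if st[j,4]>12: print("rib",st[j,4],np.nanmedian(X[l2==j],0).round(1))
    for nm,mm in (("green",(hsv[...,0]>45)&(hsv[...,0]<85)&(hsv[...,1]>100)&(x>500)),):
        print(nm,np.nanmedian(X[mm],0))
    o=(h>20)&(h<300)&(x>c[0]+165)&(y<80)&(y>-500)&(x<900)
    k,l2,st,ce=cv2.connectedComponentsWithStats(o.astype(np.uint8))
    for j in range(1,k):
        if st[j,4]>25: Q=X[l2==j]; print("obj",st[j,4],Q.min(0).round(),Q.max(0).round(), ce[j]*1.5)
E
```

```text
top table z 0.0916228399176453 valid 0.9959259033203125
lid z 62.140332614471134 rect ((511.19683837890625, -61.853729248046875), (317.17132568359375, 323.67193603515625), 1.1839585304260254)
[[ 349.3011    96.67091]
 [ 355.98895 -226.93193]
 [ 673.0926  -220.37837]
 [ 666.4047   103.22447]]
knob [506.7711798   74.18143246  95.80232804] 119 ((506.8799743652344, 74.13934326171875), (26.209814071655273, 25.850629806518555), 0.22350940108299255)
rack n 7368 ((531.677978515625, 353.482421875), (151.13027954101562, 299.0734558105469), 32.651954650878906) 110.0082194816351 227.75519423232856
bed normal [-0.41197141 -0.26110538  0.87298541] 29.192560654781715 yaw up 32.36631483458122 [538.76202105 356.28426575 183.07758167] 4345
rib 57 [652.2 258.1 215.9]
rib 45 [616.  319.2 217.1]
rib 45 [578.7 376.  216.8]
rib 133 [544.8 222.9 159.2]
rib 42 [539.8 434.7 216.4]
rib 46 [502.  492.7 215.6]
rib 269 [461.7 374.9 157.6]
green [751.115129   170.03697602 148.74929853]
obj 613 [740. -23. 112.] [803.  45. 191.] [437.85318108 203.33931485]
obj 198 [ 773. -137.   21.] [ 796. -117.  185.] [514.6742424
[... 653 characters left out ...]
  0.86420467] 30.207986923549022 yaw up 32.36277921570678 [538.24069823 344.45341407 177.81498167] 2956
rib 14 [-148.9 1771.2  118. ]
rib 37 [498.8 486.1 211.2]
rib 33 [534.2 427.5 210.7]
rib 34 [571.4 368.8 210. ]
rib 33 [608.1 307.8 212.1]
rib 27 [422.1 438.9 158.6]
rib 108 [647.7 251.3 185. ]
rib 30 [459.7 379.8 159. ]
rib 30 [496.6 319.4 160. ]
rib 18 [672.  266.3 121.5]
rib 31 [533.6 260.3 160.5]
rib 239 [589.7 216.1 128.5]
green [748.02744816 159.32677362 128.17205672]
obj 875 [738. -30.  22.] [802.  33. 188.] [468.70285714 283.21885714]
obj 417 [ 772. -143.   22.] [ 796. -119.  180.] [509.60791367 357.75899281]
obj 46 [ 666. -225.   24.] [ 671. -148.   65.] [456.39130435 430.79347826]
```

```bash
cat >> h.py <<'E'
from scipy.spatial.transform import Rotation as Ro
CASE=np.array([510.5,-63.]); CYAW=np.radians(1.13)
RYAW=np.radians(32.5)
def down(yaw,tilt=0,ax=None):
    """tool down, tool y (closing line) at world yaw angle"""
    y=np.array([np.cos(yaw),np.sin(yaw),0]); z=np.array([0,0,-1.]); return np.stack([np.cross(y,z),y,z],1)
def st(): return sensors.read_state()
def gp(p,R,off=6): return np.asarray(p,float)-off*R[:,2]   # TCP for a grasp point
E
python3 - <<'E'
from h import *
s=st()
for a in (RYAW+np.pi/2,RYAW-np.pi/2):
    R=down(a); print("look",ctrl.solve_ik([535,350,400],R))
    n=Ro.from_euler('ZY',[RYAW,-np.pi/6]).as_matrix()  # bed axes
    Rb=n@np.array([[1,0,0],[0,-1,0],[0,0,-1.]]) 
    if a<RYAW: Rb=Rb@np.diag([-1,-1,1.])
    print("place",[None if (q:=ctrl.solve_ik([540+k*38,350-k*59,220],Rb)) is None else q.round(2) if hasattr(q,'round') else q for k in (-1.6,0,1.6)])
for a in (CYAW,CYAW+np.pi,CYAW+np.pi/2,CYAW-np.pi/2): print("knob/pick",ctrl.solve_ik([507,75,92],down(a)))
E
```

```text
look [ 4.44082531e-01  2.80401256e-01  1.16116142e+00 -4.44089210e-16
  1.70002998e+00 -1.69394580e+00]
place [array([ 0.63,  0.15,  1.77, -0.05,  0.7 ,  1.66]), array([0.4 , 0.12, 1.81, 0.13, 0.7 , 1.33]), array([0.19, 0.15, 1.78, 0.28, 0.75, 1.03])]
look [ 4.44082531e-01  2.80401256e-01  1.16116142e+00 -4.44089210e-16
  1.70002998e+00  1.44764685e+00]
place [array([ 0.63,  0.15,  1.77, -0.05,  0.7 , -1.48]), array([ 0.4 ,  0.12,  1.81,  0.13,  0.7 , -1.81]), array([ 0.19,  0.15,  1.78,  0.28,  0.75, -2.11])]
knob/pick [-2.21287533e-02  2.77844835e-01  1.83210335e+00 -4.44089210e-16
  1.03164447e+00 -4.18509739e-02]
knob/pick None
knob/pick [-2.21287533e-02  2.77844835e-01  1.83210335e+00 -4.44089210e-16
  1.03164447e+00 -1.61264730e+00]
knob/pick [-2.21287533e-02  2.77844835e-01  1.83210335e+00 -4.44089210e-16
  1.03164447e+00  1.52894535e+00]
```

Run:
```python
from h import *
ctrl.move_ptp([254,-515,400],st()["eef_rot"])
ctrl.move_ptp([535,350,420],down(RYAW-np.pi/2)); ctrl.hold(0.2)
im,X=grab("wrist","rack_w"); np.savez("pics/rack_w.npz",im=im,X=X)
print(st()["t"])
ctrl.move_ptp([507.7,75,200],down(CYAW+np.pi/2)); ctrl.hold(0.2)
im,X=grab("wrist","knob_w"); h=X[...,2]
K=X[(h>85)&(h<105)]; print(len(K),np.median(K,0),cv2.minAreaRect(K[:,:2].astype(np.float32)))
L=X[(h>50)&(h<70)]; print(np.median(L,0)); print(st()["t"],st()["eef_pos"])
```

```text
4.1583
4135 [515.63792526 203.8688677   96.21220339] ((532.3947143554688, 168.72616577148438), (212.5732421875, 76.66468811035156), 89.9579086303711)
[480.41823843   0.77600261  62.89893822]
6.9917 [507.81970986  75.10983196 200.11489097]
```

View pics/rack_w.png

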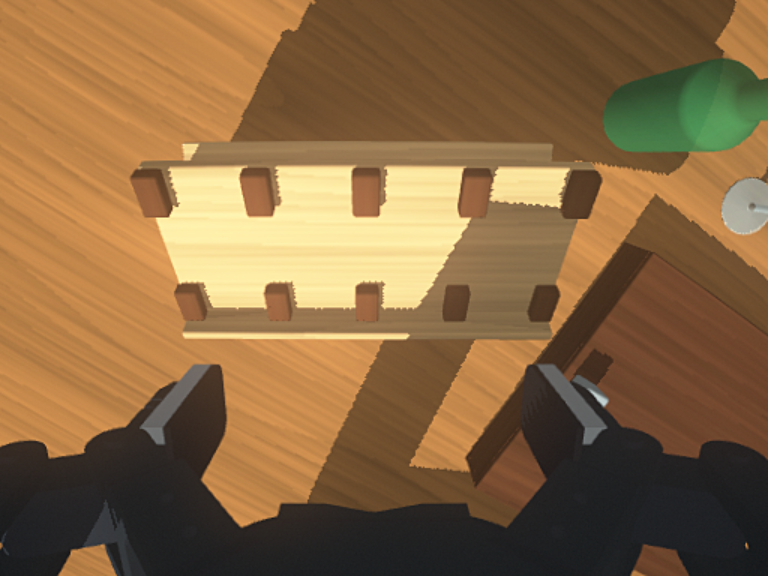

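Run:
```python
from h import *
z=np.load("pics/rack_w.npz"); im,X=z["im"],z["X"]; h=X[...,2]
hsv=cv2.cvtColor(im,cv2.COLOR_RGB2HSV)
reg=np.zeros(h.shape,bool); reg[95:230,80:410]=1
bed0=np.zeros(h.shape,bool); bed0[150:185,120:360]=1   # between rib rows
B=X[bed0&(h>120)]
for _ in range(4):
    c=np.nanmean(B,0); n=np.linalg.svd(B-c,full_matrices=False)[2][2]; n*=np.sign(n[2]); B=B[abs((B-c)@n)<2.5]
print("bed",c,n,np.degrees(np.arccos(n[2])),"yaw",np.degrees(np.arctan2(-n[1],-n[0])))
m=reg&(h>120)&(hsv[...,0]<13)&(hsv[...,1]>95)&(im[...,0]<175)
m=cv2.morphologyEx(m.astype(np.uint8),cv2.MORPH_OPEN,np.ones((3,3)))
k,l,s_,ce=cv2.connectedComponentsWithStats(m); C=[]
for j in range(1,k):
    if s_[j,4]<120: continue
    P=X[l==j]; d=(P-c)@n; T=P[d>np.percentile(d,80)-3]
    C.append((*ce[j],*T.mean(0),np.median((T-c)@n),len(T)))
C=np.array(C); print(C.round(1))
lo=C[C[:,1]>170][:,2:5]; hi=C[C[:,1]<=170][:,2:5]
for g in (lo,hi):
    g=g[np.argsort(g[:,1])]; 
    if len(g)>1: v=g[-1]-g[0]; print(len(g),"mean",g.mean(0),"span",np.linalg.norm(v),"yaw",np.degrees(np.arctan2(v[1],v[0]))-90)
# in bed frame: extents
yaw=RYAW; A=Ro.from_euler('ZY',[yaw,-np.pi/6]).as_matrix()
L=(X-c)@A
prof=[]
for x in range(-80,90,4):
    q=reg&(abs(L[...,0]-x)<2)&(abs(L[...,1]+35+0)<12)
    prof.append((x,round(float(np.nanmedian(L[q][:,2])),1) if q.any() else None))
print(prof)
```

```text
bed [529.21502694 358.46344271 178.85667252] [-0.42576691 -0.27017023  0.86355694] 30.281667177129716 yaw 32.39715364298448
[[243.6 129.5 568.7 377.1 217.6  11.6 408. ]
 [170.9 131.6 529.8 434.9 217.1  12.1 336. ]
 [315.  130.8 604.5 318.6 217.5  12.1 369. ]
 [ 98.2 131.  492.9 495.5 217.7  11.9 222. ]
 [125.4 204.2 417.5 447.5 165.9  12.3 132. ]
 [183.9 206.3 452.2 387.5 164.2  12.2 139. ]
 [244.2 205.8 491.  328.2 164.7  12.2 184. ]]
3 mean [453.58949009 387.7266921  164.91860235] span 140.1366767245777 yaw 31.624671025934532
4 mean [548.98796581 406.52431121 217.45286313] span 209.10196044087198 yaw 32.24099801681115
[(-80, None), (-76, None), (-72, 23.5), (-68, 23.9), (-64, 12.1), (-60, 0.1), (-56, -0.0), (-52, -0.1), (-48, 0.0), (-44, 0.0), (-40, 0.0), (-36, 0.2), (-32, 0.0), (-28, 0.0), (-24, -0.1), (-20, 0.2), (-16, 0.1), (-12, -0.2), (-8, -0.1), (-4, 0.0), (0, 0.1), (4, 0.1), (8, 0.1), (12, -0.2), (16, -0.0), (20, 0.1), (24, -0.1), (28, -0.0), (32, -0.4), (36, -37.3), (40, -76.4), (44, -0.4), (48, 0.1), (52, 0.1), (56, 0.2), (60, 0.5), (64, 0.5), (68, 0.3), (72, -3.1), (76, None), (80, None), (84, None), (88, None)]
```

```bash
cat >> h.py <<'E'
RYAW=np.radians(32.2)
O=np.array([485.5,324.5,146.9]); A=Ro.from_euler('ZY',[RYAW,-np.pi/6]).as_matrix()
cx=np.array([np.cos(CYAW),np.sin(CYAW),0]); cy=np.array([-np.sin(CYAW),np.cos(CYAW),0])
C3=np.array([*CASE,0.])
def rep(tag=""):
    s=st(); print(tag,"t",round(s["t"],1),"pos",s["eef_pos"].round(1),"F",s["force"].round(1),"T",s["wrist_torque"].round(3),"w",round(s["grip_width"],1),"g",round(s["grasp_force"],1)); return s
E
python3 - <<'E'
from h import *
R0=down(CYAW+np.pi/2); p0=gp([507.5,74.5,86],R0)
ctrl.gripper_to(60)
ctrl.move_l(p0,vel=120); rep("at knob")
ctrl.gripper_to(20,force=120); s=rep("gripped")
piv=C3-163*cy+[0,0,54]; p=s["eef_pos"]; R=R0
np.savez("lid.npz",p=p,R=R)
for th in (5,10,14):
    Q=Ro.from_rotvec(cx*np.radians(th)).as_matrix()
    ctrl.move_l(piv+Q@(p-piv),Q@R,vel=80); rep(th)
ctrl.hold(0.3); rep()
im,X=grab("side","tip")
E
```

```text
at knob t 8.4 pos [508.3  74.5  92.8] F [-0.8 -0.2  0.3] T [ 0.039  0.027 -0.011] w 60.0 g 0.0
gripped t 8.8 pos [508.3  74.7  93.3] F [-1.2 -0.1  6.2] T [ 0.102  0.205 -0.085] w 26.0 g 118.5
5 t 9.3 pos [508.1  69.7 118.8] F [-0.6  0.1 -1.2] T [-0.309 -0.276  0.063] w 26.1 g 118.4
10 t 9.8 pos [508.3  63.1 144.3] F [ 0.6 -1.3 -2. ] T [-0.398 -0.291  0.059] w 26.3 g 118.6
14 t 10.2 pos [508.4  56.2 164.3] F [ 0.8 -1.8 -3. ] T [-0.474 -0.385  0.091] w 26.0 g 118.7
 t 10.5 pos [508.4  56.5 164.5] F [ 0.5 -1.3 -1.7] T [-0.413 -0.29  -0.041] w 26.8 g 118.7
```

View pics/tip.png

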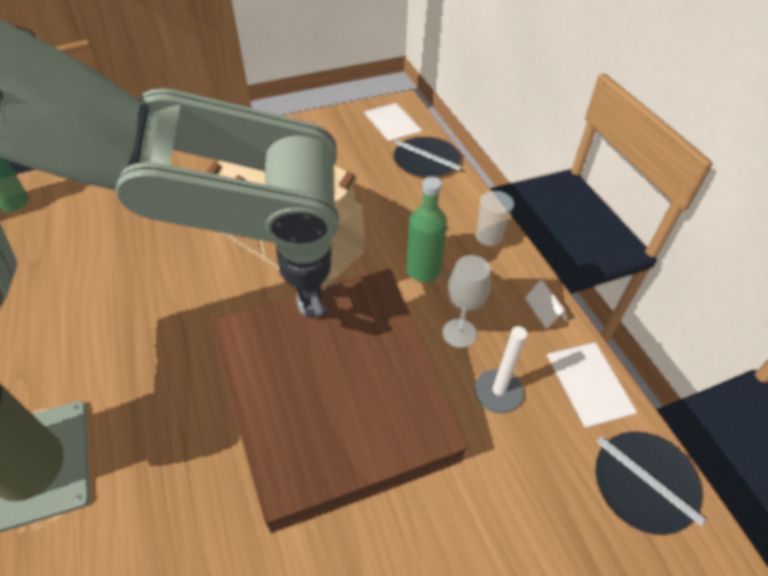

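Run:
```python
from h import *
d=np.load("lid.npz"); p,R=d["p"],d["R"]; s=st()
ctrl.move_l(s["eef_pos"]+[0,0,50],vel=120); rep("up")
ctrl.move_l([*p[:2],185],R,vel=100); rep("level")
q=p-355*cy; ctrl.move_l([q[0],q[1],170],vel=200); rep("over")
print(ctrl.move_l([q[0],q[1],64],vel=100)); rep()
print(ctrl.move_l([q[0],q[1],45],vel=40,threshold=6)); s=rep("down")
im,X=grab("side","laid"); h=X[...,2]
P=X[(X[...,1]<-430)&(X[...,1]>-540)&(X[...,0]>380)&(X[...,0]<640)]; print(np.nanmedian(P,0),np.nanpercentile(P[:,2],[5,95]))
```

```text
up t 11.1 pos [507.8  56.8 214.1] F [-1.1  0.3 -4.1] T [ 0.203 -0.001  0.04 ] w 26.3 g 118.6
level t 11.6 pos [507.4  75.2 183.9] F [ 0.  -0.5 -3.1] T [ 0.417  0.006 -0.   ] w 26.2 g 118.4
over t 13.6 pos [ 515.4 -279.2  170. ] F [ 0.   0.6 -3.6] T [ 0.493 -0.015  0.028] w 25.9 g 119.2
False
 t 14.8 pos [ 516.  -280.8   65. ] F [-0.3  0.2 -2.9] T [ 0.439  0.041 -0.038] w 26.1 g 119.2
True
down t 15.2 pos [ 515.2 -280.2   45.3] F [ 0.7 -0.5  3.1] T [-0.102 -0.222  0.029] w 26.1 g 120.3
[nan nan nan] nan
  return np.nanmean(a, axis, out=out, keepdims=keepdims)
  return np.nanmean(a, axis, out=out, keepdims=keepdims)
```

View pics/laid.png

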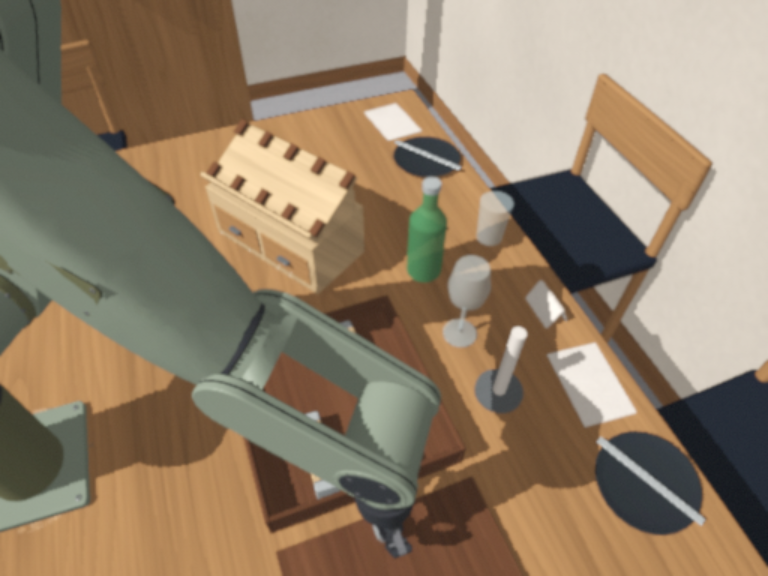

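Run:
```python
from h import *
s=st(); np.savez("laid.npz",p=s["eef_pos"],R=s["eef_rot"])
ctrl.gripper_to(60); ctrl.hold(0.2); s=rep()
ctrl.move_l(s["eef_pos"]+[0,0,110],vel=200)
ctrl.move_ptp([*CASE,430],down(CYAW)); ctrl.hold(0.2)
im,X=grab("wrist","case1"); np.savez("pics/case1.npz",im=im,X=X); rep()
im,X=grab("top"); x,y,h=X[...,0],X[...,1],X[...,2]
K=X[(h>35)&(h<60)&(y<-240)&(y>-330)&(abs(x-510)<60)]; print("knob",np.median(K,0),len(K))
L=X[(h>5)&(h<30)&(y<-430)&(y>-540)&(x>380)&(x<640)]; print(np.median(L,0),len(L))
```

```text
t 15.9 pos [ 513.4 -278.6   43.7] F [-0.3  0.3 -0.2] T [-0.007  0.003  0.039] w 59.9 g 0.0
 t 18.6 pos [510.5 -63.3 429.4] F [0.4 0.3 0.5] T [-0.008 -0.03  -0.056] w 60.0 g 0.0
knob [nan nan nan] 0
[ 508.43394477 -484.33070314   14.1459026 ] 3330
  return _methods._mean(a, axis=axis, dtype=dtype,
  ret = um.true_divide(
```

View pics/case1.png

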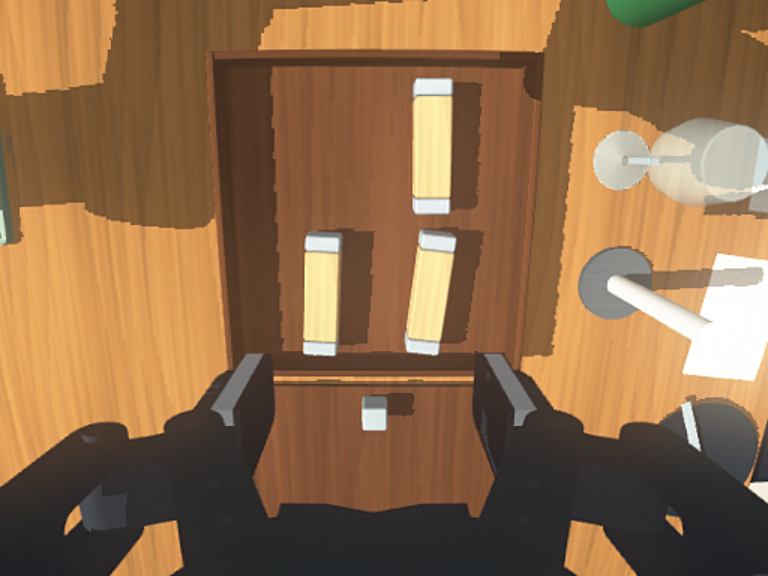

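```bash
cat >> h.py <<'E'
def mills(im,X):
    """top faces of mills in the case: list of (centre xy, yaw, size, z)"""
    L=(X-C3)@np.stack([cx,cy,[0,0,1]],1)
    m=(abs(L[...,0])<152)&(abs(L[...,1])<157)&(L[...,2]>37)&(L[...,2]<52)&(im[...,0]>105)
    m=cv2.morphologyEx(m.astype(np.uint8),cv2.MORPH_OPEN,np.ones((3,3)))
    k,l,s,_=cv2.connectedComponentsWithStats(m); out=[]
    for j in range(1,k):
        if s[j,4]<500: continue
        P=X[l==j]; b=cv2.boxPoints(cv2.minAreaRect(P[:,:2].astype(np.float32)))
        e=[b[1]-b[0],b[2]-b[1]]; e.sort(key=np.linalg.norm); a=np.arctan2(e[1][1],e[1][0])%np.pi
        out.append((b.mean(0),a,[round(float(np.linalg.norm(v)),1) for v in e],float(np.median(P[:,2]))))
    return out
def look():
    ctrl.move_ptp([*CASE,430],down(CYAW)); ctrl.hold(0.15); return grab("wrist")
def feel(R,n=10):
    T=[];F=[]
    for _ in range(n): ctrl.hold(0.05); s=st(); T.append(s["wrist_torque"]); F.append(s["force"])
    return np.mean(T,0)@R,np.mean(F,0)
def pick(c,a,z=32):
    R=down(a-np.pi/2); p=gp([*c,z],R)
    ctrl.gripper_to(60); ctrl.move_ptp([p[0],p[1],130],R); T0,F0=feel(R,6)
    ctrl.move_l(p,vel=100); ctrl.gripper_to(20,force=120); rep("grip")
    ctrl.move_l([p[0],p[1],130],vel=100); ctrl.hold(0.2); T,F=feel(R); T-=T0; F-=F0
    print("tool torque",T.round(3),"F",F.round(2)); rep()
    # heavy end at +tool x: T=(x)x(+z)= -y
    return R,(1 if T[1]<0 else -1),T
E
python3 - <<'E'
from h import *
z=np.load("pics/case1.npz"); M=mills(z["im"],z["X"])
for m in M: print(m)
c,a,_,_=M[1]; 
R,hv,T=pick(c,a); print("heavy tool x",hv)
grab("side","held1")
E
```

```text
(array([567.3991  ,  14.281911], dtype=float32), np.float32(1.5955163), [36.2, 129.2], 44.78365383101459)
(array([ 571.755  , -135.92764], dtype=float32), np.float32(1.4782197), [36.7, 130.1], 44.636036539394354)
(array([ 456.753  , -139.65665], dtype=float32), np.float32(1.5387434), [36.2, 129.8], 44.5564280747555)
grip t 21.7 pos [ 572.7 -136.3   39.4] F [-0.5  1.1  5.3] T [0.1   0.25  0.029] w 34.4 g 120.3
tool torque [-0.012  0.184 -0.011] F [-0.23  0.16 -4.42]
 t 23.5 pos [ 571.8 -135.9  130.1] F [-0.5  0.4 -4.7] T [0.17  0.027 0.004] w 34.5 g 119.6
heavy tool x -1
```

View pics/held1.png

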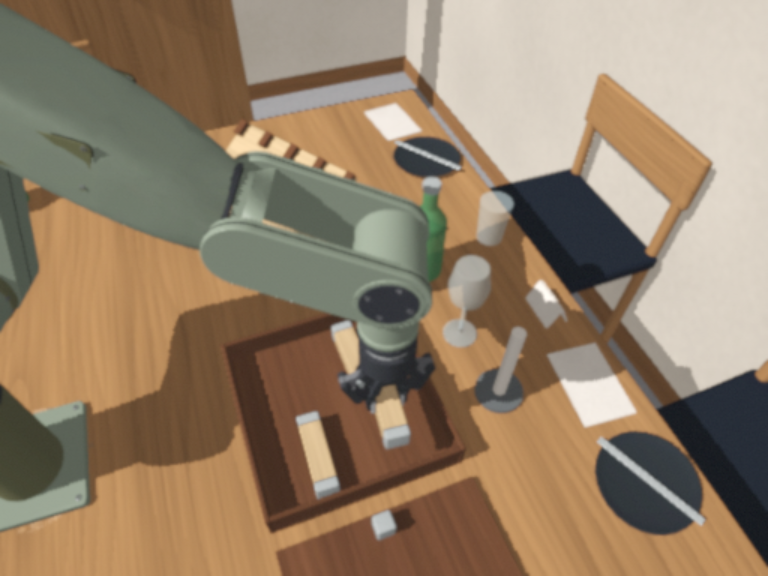

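```bash
cat >> h.py <<'E'
def place(hv,ych,x=69):
    ax=-A[:,0]*hv; az=-A[:,2]; R=np.stack([ax,np.cross(az,ax),az],1)
    P=lambda z: gp(O+A@np.array([x,ych,z]),R)
    s=st(); ctrl.move_l(s["eef_pos"]*[1,1,0]+[0,0,240],vel=200)
    ctrl.move_ptp(P(120),R); ctrl.hold(0.2); T,F=feel(R,5); print("before place T",T.round(3),"F",F.round(2)); s=rep()
    if s["grip_width"]<32 or T[1]*hv>-0.05: print("ODD GRIP"); return False
    ctrl.move_l(P(40),vel=120); print("touch",ctrl.move_l(P(23),vel=25,threshold=6)); s=rep()
    print("bed pos",((s["eef_pos"]+6*s["eef_rot"][:,2]-O)@A).round(1))
    ctrl.gripper_to(52); ctrl.hold(0.2)
    ctrl.move_l(P(130),vel=200); return True
E
python3 - <<'E'
from h import *
print(place(-1,35))
R=down(RYAW-np.pi/2)
ctrl.move_ptp([535,350,420],R); ctrl.hold(0.15); im,X=grab("wrist","rack2"); np.savez("pics/rack2.npz",im=im,X=X)
rep()
E
```

```text
before place T [ 0.011 -0.434  0.032] F [ 0.02  0.3  -4.37]
 t 26.5 pos [464.3 352.2 290.5] F [-0.6 -0.5 -4.7] T [-0.204  0.399 -0.057] w 34.2 g 119.8
ODD GRIP
False
 t 27.6 pos [533.9 349.9 418.8] F [-0.3 -0.1 -4.6] T [ 0.064 -0.078  0.014] w 34.6 g 119.8
```

View pics/rack2.png

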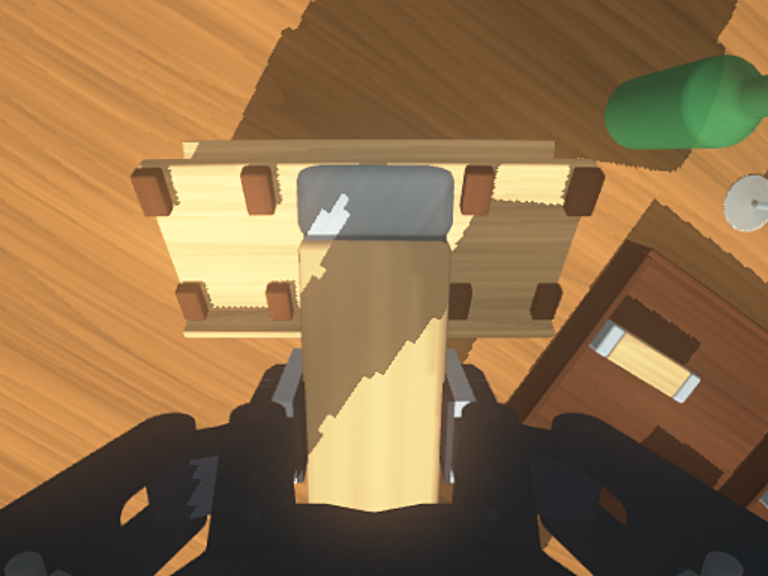

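Run:
```python
from h import *
s=st(); z=np.load("pics/rack2.npz"); X=z["X"]; L=(X-s["eef_pos"])@s["eef_rot"]
for v in range(115,332,24):
    print(v,L[v,250].round(1),L[v,215].round(1))
print(feel(s["eef_rot"],12))
```

```text
115 [62.5 -0.1 -6. ] [ 62.4 -11.8  -4.6]
139 [54.6 -0.1 -5.5] [ 54.6 -11.8  -6. ]
163 [46.5 -0.1 -6. ] [ 46.2 -12.1  -4.5]
187 [38.  -0.1 -5.6] [ 38.  -12.2  -5.8]
211 [29.1 -0.  -5.2] [ 29.3 -12.4  -6. ]
235 [20.2 -0.  -5.9] [ 20.3 -12.6  -6. ]
259 [10.1 -0.  -4.7] [ 10.3 -13.   -5.1]
283 [ 0.9  0.  -6. ] [  0.4 -13.3  -5.3]
307 [-9.6  0.  -6.1] [-10.5 -13.6  -4.9]
331 [-20.8   0.1  -6. ] [-20.8 -13.9  -6.1]
(array([-0.0062253 ,  0.17857771,  0.0018872 ]), array([ 0.2673563 ,  0.05960855, -4.20781742]))
```

```bash
sed -i 's/if s\["grip_width"\]<32 or T\[1\]\*hv>-0.05:/if s["grip_width"]<32 or F[2]>-3:/' h.py
cat >> h.py <<'E'
def rack_look(save=None):
    ctrl.move_ptp([535,350,420],down(RYAW-np.pi/2)); ctrl.hold(0.15); im,X=grab("wrist",save)
    L=(X-O)@A; m=(L[...,2]>28)&(L[...,2]<46)&(L[...,0]>-10)&(L[...,0]<160)&(abs(L[...,1])<145)
    m=cv2.morphologyEx(m.astype(np.uint8),cv2.MORPH_OPEN,np.ones((3,3)))
    k,l,s,_=cv2.connectedComponentsWithStats(m)
    for j in range(1,k):
        if s[j,4]>400:
            P=L[l==j]; r=cv2.minAreaRect(P[:,:2].astype(np.float32)); print("rack mill",np.round(r[0],1),np.round(r[1],1),round(r[2],1),"top z",np.median(P[:,2]).round(1))
E
python3 - <<'E'
from h import *
print(place(-1,35)); rack_look("rack3"); rep()
im,X=look(); cv2.imwrite("pics/c3.png",im[:,:,::-1]); 
for m in mills(im,X): print(m)
E
```

```text
before place T [-0.017 -0.453  0.   ] F [-0.1  -0.18 -4.47]
 t 30.3 pos [464.6 352.4 290.1] F [ 0.   1.1 -4. ] T [-0.26   0.381 -0.061] w 34.3 g 125.0
touch True
 t 31.3 pos [496.8 373.1 219.9] F [-2.5 -2.8  6.3] T [-0.396  0.596  0.026] w 34.1 g 126.6
bed pos [67.2 35.1 39.5]
True
rack mill [66.3 35.9] [128.6  36.3] 0.1 top z 36.0
 t 33.5 pos [533.8 349.8 418.7] F [-0.2 -0.5  0.7] T [-0.02  -0.032  0.004] w 51.8 g 0.0
(array([567.3966   ,  14.6616745], dtype=float32), np.float32(1.5999966), [36.4, 127.8], 44.809753194459006)
(array([ 456.73422, -139.36975], dtype=float32), np.float32(1.5399249), [36.2, 129.4], 44.57173272898038)
```

View pics/rack3.png

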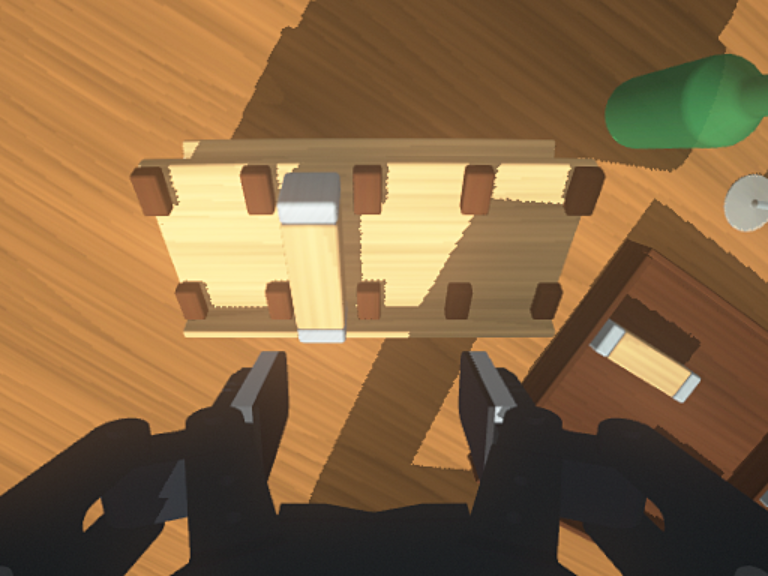

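```bash
sed -i 's/ctrl.move_l(P(40),vel=120); print("touch",ctrl.move_l(P(23),vel=25,threshold=6))/ctrl.move_l(P(45),vel=120); ctrl.move_l(P(28),vel=40); ctrl.hold(0.2); print("touch",ctrl.move_l(P(23.5),vel=15,threshold=10))/' h.py
python3 - <<'E'
from h import *
im,X=grab("wrist"); M=mills(im,X); c,a,_,_=max(M,key=lambda m:m[0][1]); print(c,a)
R,hv,T=pick(c,a); print("heavy",hv)
if abs(T[1])>0.1: print(place(hv,-35)); rack_look("rack4"); im,X=look(); print(mills(im,X)); rep()
E
```

```text
[567.45135   14.501384] 1.6010505
grip t 38.5 pos [568.3  14.4  39.3] F [-1.3  0.3  5.5] T [ 0.043  0.336 -0.094] w 34.3 g 120.2
tool torque [ 0.013  0.189 -0.032] F [-0.57  0.38 -4.83]
 t 40.2 pos [567.5  14.5 130. ] F [ 0.2  0.3 -4.7] T [ 0.124  0.072 -0.005] w 34.3 g 119.7
heavy -1
before place T [ 0.001 -0.464 -0.002] F [ 0.09 -0.34 -4.49]
 t 42.7 pos [501.6 292.9 290.5] F [ 0.3  0.6 -4.3] T [-0.271  0.414 -0.006] w 34.3 g 119.8
touch True
 t 44.5 pos [541.9 318.6 208.6] F [-1.7 -1.2  4.5] T [-0.121  0.131  0.038] w 34.5 g 120.9
bed pos [ 69.5 -35.   25.1]
True
rack mill [ 68.4 -34.3] [ 36.3 130.3] 89.5 top z 35.9
rack mill [66.2 35.9] [129.   36.3] 0.1 top z 36.0
[(array([ 473.6806, -151.5893], dtype=float32), np.float32(1.5909429), [63.5, 132.0], 44.61639040160594)]
 t 48.5 pos [510.7 -62.3 430. ] F [1.2 0.2 1. ] T [0.025 0.028 0.037] w 52.2 g 0.0
```

Run:
```python
from h import *
im,X=grab("wrist","case3"); print(mills(im,X))
```

```text
[(array([ 471.69226, -151.60757], dtype=float32), np.float32(1.5827273), [58.9, 132.0], 44.61084298429762)]
```

View pics/case3.png

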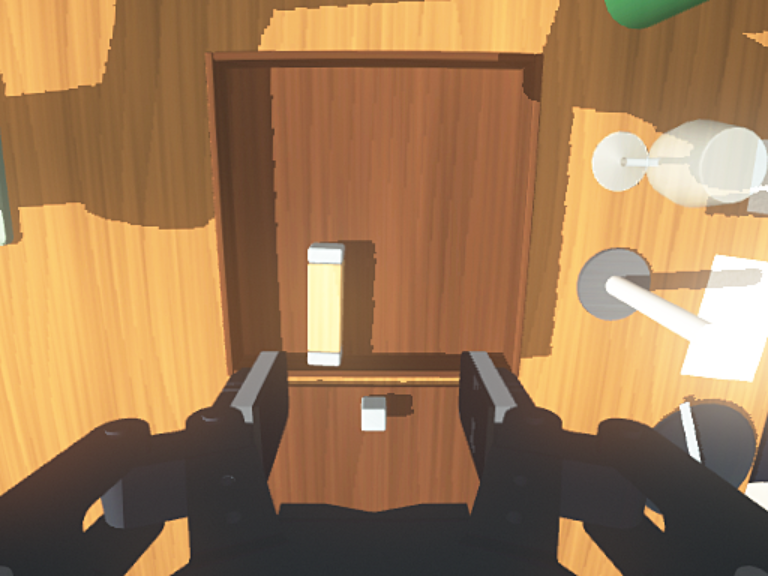

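```bash
sed -i '/im\[...,0\]>105)/{n;s/(3,3)/(11,11)/}' h.py
python3 - <<'E'
from h import *
im,X=grab("wrist"); M=mills(im,X); print(M); c,a,sz,_=M[0]
if abs(sz[0]-36)<3 and abs(sz[1]-130)<5:
    R,hv,T=pick(c,a); print("heavy",hv)
    if abs(T[1])>0.1: print(place(hv,105)); rack_look("rack5"); rep()
E
```

```text
[(array([ 461.2027 , -134.89328], dtype=float32), np.float32(1.5658804), [35.2, 82.5], 44.72742825449291)]
```

```bash
sed -i '/im\[...,0\]>105)/{s/<157/<147/;n;s/(11,11)/(5,5)/}' h.py
python3 - <<'E'
from h import *
im,X=grab("wrist"); M=mills(im,X); print(M); c,a,sz,_=M[0]
if abs(sz[0]-36)<3 and abs(sz[1]-130)<6:
    R,hv,T=pick(c,a); print("heavy",hv)
    if abs(T[1])>0.1: print(place(hv,105)); rack_look("rack5"); rep()
else:
    print(X[145:260:6,217].round(0)[:,:].tolist())
E
```

```text
[(array([ 461.22525, -148.5071 ], dtype=float32), np.float32(1.5548198), [35.6, 125.0], 44.58240240038515)]
grip t 51.8 pos [ 461.8 -148.8   39.2] F [-0.3  0.8  4.9] T [ 0.117  0.302 -0.125] w 34.1 g 119.5
tool torque [ 0.029  0.132 -0.009] F [ 0.12  0.51 -3.22]
 t 53.6 pos [ 461.2 -148.5  130. ] F [ 0.3  0.1 -3.1] T [ 0.136  0.022 -0.02 ] w 34.1 g 119.5
heavy -1
before place T [ 0.001 -0.395  0.022] F [-0.31  0.   -3.46]
 t 56.7 pos [427.  411.5 290.5] F [-0.3 -0.7 -4.1] T [-0.169  0.348 -0.035] w 34.0 g 119.7
touch True
 t 58.6 pos [467.3 437.2 208.6] F [-1.  -1.6  4.3] T [-0.131  0.105 -0.001] w 34.4 g 120.7
bed pos [ 69.5 105.1  25.1]
True
rack mill [ 68.1 -34.3] [ 36.2 129.6] 89.6 top z 35.9
rack mill [ 65.9 105.1] [ 36.3 129.1] 89.6 top z 36.2
rack mill [66.2 35.9] [129.3  36.3] 0.1 top z 36.0
 t 60.8 pos [533.5 350.4 418.7] F [ 0.7  0.6 -0.4] T [-0.032  0.003  0.015] w 52.2 g 0.0
```

Run:
```python
from h import *
q=C3-355*cy
ctrl.gripper_to(60)
ctrl.move_ptp([535,200,430],down(CYAW))
ctrl.move_ptp([q[0],q[1]-20,430],down(CYAW)); ctrl.hold(0.2)
im,X=grab("wrist","lid_w"); h=X[...,2]
def rect(m):
    m=cv2.morphologyEx(m.astype(np.uint8),cv2.MORPH_OPEN,np.ones((3,3)))
    k,l,s_,_=cv2.connectedComponentsWithStats(m); j=1+s_[1:,4].argmax(); P=X[l==j]
    print(len(P),np.median(P,0),cv2.minAreaRect(P[:,:2].astype(np.float32)))
rect((h>8)&(h<25)&(X[...,1]<-240)); rect((h>38)&(h<60)&(X[...,1]<-235)&(X[...,1]>-330))
print(np.load("laid.npz")["p"],np.load("lid.npz")["p"]); rep()
im,X=grab("top"); h=X[...,2]; rect((h>8)&(h<25)&(X[...,1]<-240)&(X[...,0]<720)&(X[...,0]>300))
```

```text
39856 [ 518.02704721 -402.62600984   14.88880459] ((518.4141845703125, -416.27783203125), (317.2169494628906, 326.0693359375), 1.1741803884506226)
433 [ 515.27562718 -280.34878      48.79022876] ((515.383056640625, -280.1798400878906), (28.311594009399414, 27.553403854370117), 0.7361801266670227)
[ 515.21979827 -280.20745901   45.33140446] [508.31552932  74.67815209  93.28679085]
 t 64.8 pos [ 517.9 -437.3  430.2] F [ 0.9 -0.4 -0.4] T [-0.037  0.054 -0.012] w 60.2 g 0.0
11981 [ 514.79498991 -410.50919184   14.16275256] ((516.5745849609375, -417.1160888671875), (316.55029296875, 329.8507995605469), 0.7526684999465942)
```

View pics/lid_w.png

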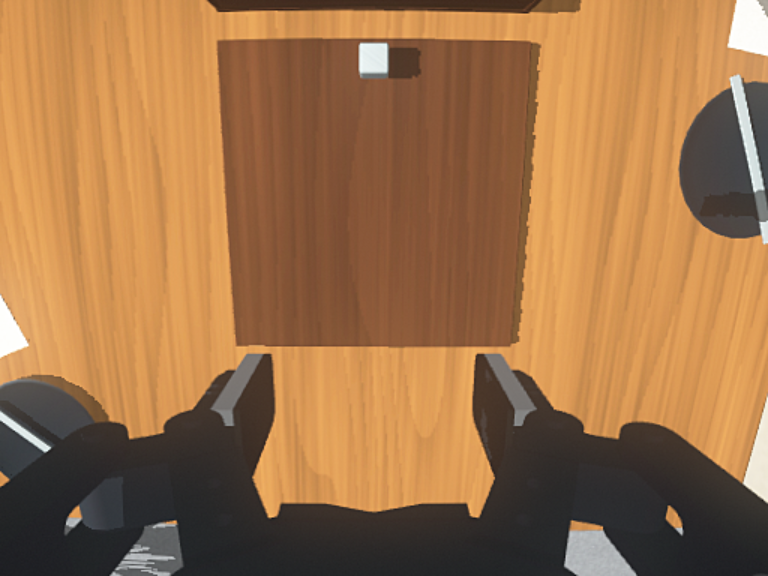

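Run:
```python
from h import *
R=np.load("lid.npz")["R"]; p=np.load("lid.npz")["p"]
ctrl.move_ptp([515.3,-280.2,160],R); ctrl.move_l([515.3,-280.2,45.5],vel=100)
ctrl.gripper_to(20,force=120); rep("grip")
ctrl.move_l([515.3,-280.2,185],vel=120); rep("up")
ctrl.move_l([p[0],p[1],185],vel=180); ctrl.hold(0.3); T,F=feel(np.eye(3)); print(T,F)
ctrl.move_l([p[0],p[1],112],vel=80); ctrl.hold(0.3); s=rep("above")
im,X=grab("top"); h=X[...,2]; x,y=X[...,0],X[...,1]
m=(h>65)&(h<110)&(x>320)&(x<700)&(y<45)&(y>-260)&(im[...,0]>im[...,2])
P=X[m]; B=np.c_[P[:,:2],np.ones(len(P))]; k=np.linalg.lstsq(B,P[:,2],rcond=None)[0]; print("lid plane slopes",k, "xmin/max",np.percentile(P[:,0],[.5,99.5]),"ymin",np.percentile(P[:,1],.5))
```

```text
grip t 67.8 pos [ 515.8 -280.4   46.6] F [-0.9  1.   5.9] T [ 0.295  0.117 -0.069] w 25.6 g 118.8
up t 69.1 pos [ 514.6 -279.7  183.7] F [ 0.6  0.4 -4.1] T [ 0.5    0.088 -0.025] w 26.2 g 118.1
[0.44479278 0.01065936 0.00745844] [ 0.25080547 -0.35691154 -3.3324758 ]
above t 73.3 pos [508.6  74.7 112.4] F [-0.   0.  -3.8] T [ 0.483  0.007 -0.048] w 26.0 g 118.1
lid plane slopes [-9.31445421e-04  3.80759331e-03  8.03146082e+01] xmin/max [355.85710781 667.95941558] ymin -224.36551846650698
```

Lid is level and aligned (plate top at about 80 mm); lower it home.

Run:
```python
from h import *
p=np.load("lid.npz")["p"]
ctrl.move_l([p[0],p[1],97],vel=25); rep()
print(ctrl.move_l([p[0],p[1],92.5],vel=15,threshold=10)); s=rep()
ctrl.gripper_to(60); ctrl.hold(0.3); rep()
ctrl.move_l(st()["eef_pos"]+[0,0,150],vel=150)
ctrl.move_ptp([*CASE,430],down(CYAW)); ctrl.hold(0.2)
im,X=grab("wrist","end"); h=X[...,2]
m=(h>50)&(h<75)&(abs(X[...,0]-510)<200)&(abs(X[...,1]+63)<200)
P=X[cv2.morphologyEx(m.astype(np.uint8),cv2.MORPH_OPEN,np.ones((5,5)))>0]
B=np.c_[P[:,:2]-CASE,np.ones(len(P))]; print("plane",np.linalg.lstsq(B,P[:,2],rcond=None)[0],cv2.minAreaRect(P[:,:2].astype(np.float32)))
rack_look("rack_end"); rep()
```

```text
t 74.2 pos [508.4  74.7  97. ] F [-0.2 -0.2 -3.7] T [ 0.456 -0.015 -0.008] w 25.9 g 118.1
True
 t 74.4 pos [509.   74.7  94.6] F [0.8 0.8 3.9] T [-0.043 -0.02  -0.034] w 26.2 g 119.2
 t 75.2 pos [507.   75.   92.7] F [ 0.6 -0.9  0.2] T [-0.027  0.017  0.005] w 59.9 g 0.0
plane [2.56298343e-04 1.00537977e-03 6.28677559e+01] ((511.1202392578125, -62.3060302734375), (316.9670715332031, 326.2600402832031), 0.8782094120979309)
rack mill [ 68.1 -34.2] [ 36.1 130.2] 89.7 top z 35.9
rack mill [ 66.1 105.2] [ 36.6 129. ] 89.7 top z 36.2
rack mill [66.5 35.9] [128.8  36.2] 0.1 top z 36.0
 t 79.5 pos [535.5 349.1 420.2] F [-0.7 -0.9  0.3] T [-0.016 -0.024  0.022] w 60.0 g 0.0
```

View pics/end.png

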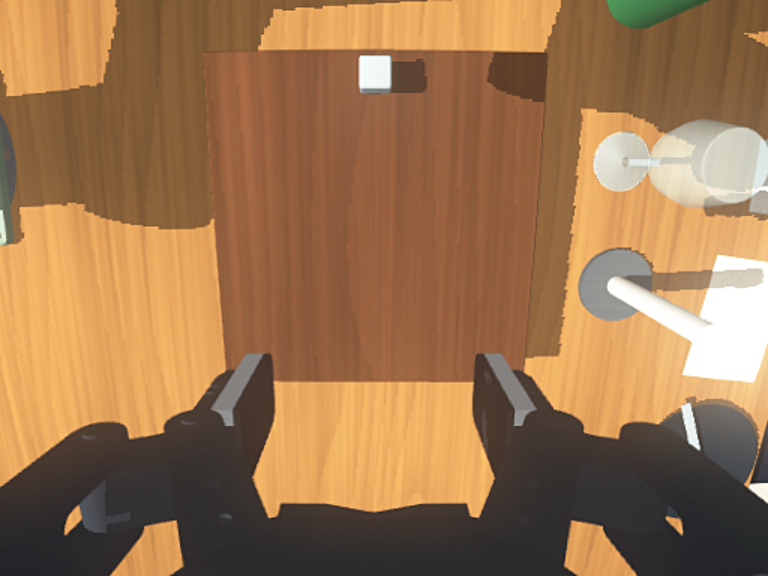

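View pics/rack_end.png

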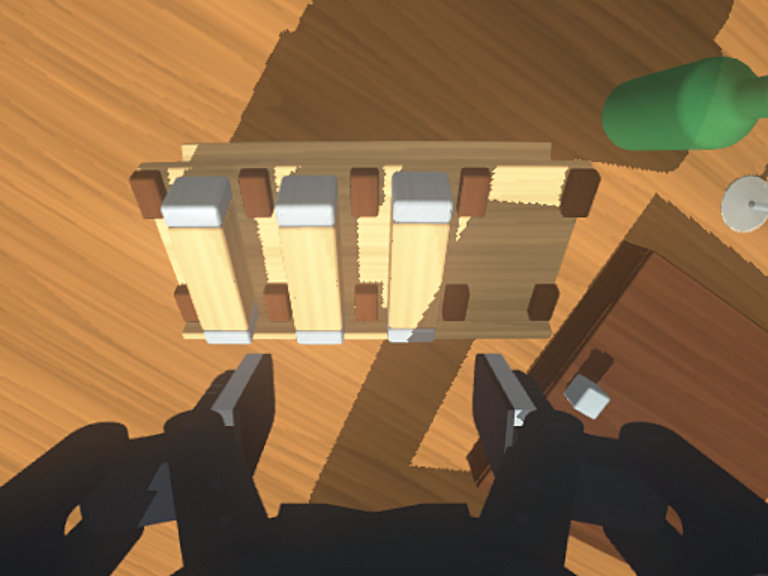

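The lid plate is flush (top at 62.9 mm, centred on the case, knob at pixel (375,74)). The three mills lie in their channels at pixel columns 215, 315 and 415, about 66–68 mm up the bed.

```bash
python3 -c "
from plant import ctrl
ctrl.hold(0.5); print(ctrl.finish_job())"
```

```text
the job is handed in; nothing more can be done
None
```

The job is handed in: all three mills that were in the case lie in rack channels with their heavy ends against the lip, the lid is back flush on the case, and the bottle, glass and candle were not touched (the hand-in call returned no verdict).

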